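# Look into the round offcut bin

### The job

Two lever-operated offcut bins stand on the bench. Press the lever of the round drum bin all the way down so that its lid swings right up, keep it up for at least three seconds so that the camera overhead can see how full it is, then let go of the lever so that the lid closes fully again. Work the lid by its lever only, without touching the lid itself, and leave the rectangular bin's lever alone.

Things in the scene. Friction and masses are not known exactly. Their poses are not given: they have to be found in the camera images.
- drum_pad (a point): Middle of the top face of the black pad (44 long, 56 wide, 10 thick) on the round bin's lever, 156 mm from the axis of the bin: a fixed steel drum, 160 mm across, 170 high. The lever sticks out towards the robot. At rest the point is 141 mm above the bench; fully pressed it is 42 mm lower, straight below to 5 mm. Axes turn with the lever; at rest z is up, x points level to the drum's axis.
- drum_lever (a joint): Angle of the round bin's lever in rad: 0 up (at rest, sloping up 12 degrees to the pad, lid shut), 0.42 fully down against a solid stop (lid fully up). A spring and the lid's weight resist with about 5 to 9 N at the pad; let go, it rises by itself and the lid shuts in about a second.
- lid_middle (a point): Middle of the top face of the drum bin's round steel lid (170 mm across, 18 thick, worked by the lever). Shut: 189 mm above the bench, on the drum's axis, z vertical. The hinge is at the rim opposite the lever, 171 mm above the bench. Lever fully down: lid swung up and away from the lever by 1.1 rad, its free edge 320 mm above the bench.
- box_lever (a joint): Angle in rad of the lever of the other bin (rectangular steel, 150 by 200 mm, 140 high, flat lid; same kind of lever, its pad 121 mm above the bench, on the side towards the robot): 0 up, 0.42 fully down. This bin stays shut.

How it is judged:
On the way, in this order (a step that is already met when the one before it is completed fails the run):
1. the round bin's lid is held up, at least 0.75 rad open, for 2.5 s (angle between lid_middle's own z axis and vertical above 0.75 rad and value of joint drum_lever above 0.28 rad), for 2.5 s.
2. the lever is let go and the lid is shut (angle between lid_middle's own z axis and vertical below 0.1 rad and value of joint drum_lever below 0.05 rad), for 0.2 s.
At the end, for the whole second after the job is handed in: The round bin's lid is shut (within 0.1 rad) with its lever back up (within 0.05 rad), and the rectangular bin's lever is up (within 0.05 rad) (all of step 2 and value of joint box_lever below 0.05 rad); the robot touches nothing.
It fails at once if the rectangular bin's lever pressed by more than 0.1 rad (value of joint box_lever above 0.1 rad).
It fails at once if the robot pushes on the round bin's lid with more than 2 N (contact force between any of the fingers, the arm and drum_lid above 2 N).
It also fails if it takes over 35 s, if anything falls off the work surface, if the arm or the gripper's body presses on something with over 40 N, if the wrist force passes 120 N, or if a joint passes its speed limit or range.

### The arm

A 7-joint arm with a two-finger parallel gripper is mounted at the origin on the work surface. World frame = base frame: x ahead of the robot, y to its left, z up, the work surface at z = 0. Lengths are in m, angles in rad, forces in N, time in s.
With the tool pointing down it reaches from about 0.4 to 0.85 m from the base axis. Payload 10.4 kg.
Tool frame: the origin (TCP) lies between the finger pads; the fingertips stand ahead of it and the grasp point (between the pads) lies 3 mm ahead of it (r.tips_ahead is the z of the fingertips in the tool frame, in m); z points along the fingers, y is the line along which they close (so a half turn about z gives the same grasp; the last joint's range is limited). The gripper opens to 87 mm and grips with 3 to 60 N. Pads are 19 mm wide; open, the fingers measure 117 mm over their backs; the gripper's body (75 mm by 190 mm) begins 51 mm behind the grasp point.
Start: joints at [1.131, 0.332, -0.065, 1.46, 0.022, 1.35, -0.088], TCP at [0.253, -0.572, 0.245] pointing down, gripper open.
Joint ranges: [-2.6, 2.6], [-0.5, 2.12], [-1.47, 1.34], [0.16, 2.42], [-1.27, 4.41], [0.06, 2.06], [-2.6, 2.6]. Speed limits (rad/s): [2.22, 2.22, 2.79, 2.79, 3.14, 3.14, 3.14].

### API

Orientations are given as a unit quaternion [x, y, z, w].
In Python, from bench import telemetry, camera, get_calibration, r gives the robot as it stands.
- The arm moves only by the tool drive_tool, never from a script. Its argument "series" is one flat list of numbers, 7 for each row, row after row: the turn, a rotation vector about the tool's x, y, z in units of 5 degrees (1.0 is 5 degrees), then the shift along the tool's x, y, z in units of 40 mm (1.0 is 40 mm), then the opening, from -1 (shut) to 1 (fully open). A call has 1 to 10 rows; each row is the pose to reach, as a shift and turn from the pose commanded when the call began, along the tool's axes at that moment; what a row does not reach only later rows make up. A row lasts 1/12 s, in which the tool goes at most 41.7 mm and 7.16 degrees, less where a joint would pass 70% of its speed; a pose out of reach is approached as far as the arm can. A call with a gripper value outside its range is refused whole. The fingers move at their own pace and stop on an object; "grip_force" is the grip in N (left out, the last holds). Time passes only in rows, so rows that repeat a pose let the fingers close. It gives the time, the measured TCP pose, the force, the opening and the grip force at its end, in the units of the state.
- telemetry.read_state(): the state, without advancing time (a new reading comes with each control period).
- camera(name): name is "side" or "top" or "wrist"; returns the picture (480x640x3 uint8, red, green, blue); there is no depth.
- get_calibration(name): a dict with "fovy" (degrees; the focal length in pixels is half the picture's height over the tangent of half this angle, whatever the lens; pixels are square), "cx", "cy" (the principal point, pixels), "dist" ([k1, k2, p1, p2, k3] as OpenCV has them; the pictures are not rectified), "xyz" and "rotation" of the camera in the world. Camera axes: x right, y up, looking along -z (the intrinsics and any distortion apply to the point x, -y, -z); pixel columns grow to the right and rows downward; lengths in m; the calibration is good to about 2 mm. A picture is of the moment at which its call begins: read the wrist's pose just before it. get_calibration takes no time and is no camera call; for the wrist camera it gives the pose at the moment of the call.
- r.close_job(): hands the job in; it is judged then, once.
The state is a dict: "time": time; "joint_positions": joint angles; "joint_vel": joint speeds; "joint_torque": joint torques, N m; "ee_pos": TCP position; "eef_rot": TCP orientation; "ft_force": force on the tool from outside, world axes, zero at the start; "torque": the same for the moment, N m; "width": finger opening in m; "grip_force": force on a finger pad.
Only numpy, scipy, OpenCV 4.12 (cv2) and the standard library are available. Lean on these libraries where they do the work, as an engineer would, in place of code of your own. Each camera call takes 0.05 s, during which the arm holds its last target. There are 200 camera calls.

## Working session

There is one attempt and no reset: what is moved stays moved. The work goes in short steps, Python scripts to look and compute and a tool call to move; the robot and the scene stay as the last step left them, time stands still between calls to the robot, and variables do not carry over. Pictures are saved under pics/ and viewed, at most 10 in all, crops included, and the job is handed in when it is done.

Besides the shell and the picture viewer there is one more tool, called after ">>>" as name(argument=value, ...), one argument or row to a line, values as JSON. drive_tool: Moves the arm, as the interface text tells. Its arguments: {"type":"object","properties":{"series":{"type":"array"},"grip_force":{"type":"number"}},"required":["series"]}

```bash
mkdir -p pics; python3 - <<'E'
from bench import telemetry,camera,get_calibration,r
import cv2
for n in ["side","top"]:
    cv2.imwrite(f"pics/{n}0.png",camera(n)[:,:,::-1]); print(n,get_calibration(n))
s=telemetry.read_state();print(s["time"],s["ee_pos"],s["eef_rot"],s["width"],r.tips_ahead)
E
```

```text
side {'fovy': 42.1590549909129, 'cx': 319.520120708391, 'cy': 246.48343072536267, 'dist': array([-0.00492942,  0.        ,  0.        ,  0.        ,  0.        ]), 'xyz': array([0.27306578, 0.6464184 , 1.08643371]), 'rotation': array([-0.0656078 ,  0.31918828,  0.92523121, -0.19432363])}
top {'fovy': 45.64320156494172, 'cx': 316.11553026575393, 'cy': 223.53840583216524, 'dist': array([0.02177623, 0.        , 0.        , 0.        , 0.        ]), 'xyz': array([ 0.37410873, -0.03510098,  1.07695825]), 'rotation': array([-0.08220114,  0.08375934,  0.71845488, -0.68560188])}
0.1 [ 0.25289024 -0.5712024   0.24384356] [ 9.78360995e-01  2.06904263e-01 -1.67201023e-04 -6.00506602e-04] 0.08708994281194088 0.022
```

View pics/side0.png

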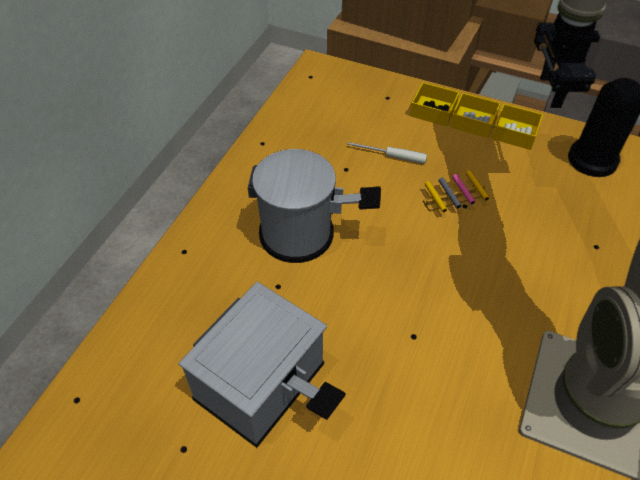

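View pics/top0.png

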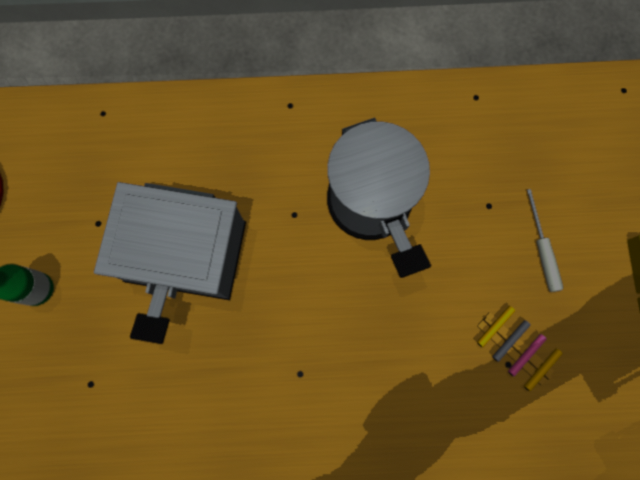

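Side view: drum lid centre is about (294,180) and its pad about (370,197). Top view: lid centre is about (378,170), pad about (411,261), and the box bin lies well to the left (its pad at about (150,328)).

```bash
cat > h.py <<'E'
import numpy as np,cv2
from scipy.spatial.transform import Rotation as R
from bench import telemetry,camera,get_calibration,r
def ray(c,p):
    f=240/np.tan(np.radians(c["fovy"])/2)
    K=np.array([[f,0,c["cx"]],[0,f,c["cy"]],[0,0,1]])
    u=cv2.undistortPoints(np.array([[p]],float),K,np.array(c["dist"]))[0,0]
    q=c["rotation"]; d=R.from_quat(q).apply([u[0],-u[1],-1]); return np.array(c["xyz"]),d/np.linalg.norm(d)
def tri(obs):
    A=np.zeros((3,3));b=np.zeros(3)
    for o,d in obs:
        M=np.eye(3)-np.outer(d,d);A+=M;b+=M@o
    x=np.linalg.solve(A,b); return x,[np.linalg.norm(np.cross(x-o,d)) for o,d in obs]
def atz(o,d,z): return o+d*(z-o[2])/d[2]
E
python3 - <<'E'
from h import *
S,T=get_calibration("side"),get_calibration("top")
for n,s,t,z in [("pad",(370,197),(411,261),.141),("lid",(294,180),(378,170),.189),("box",(326,400),(150,328),.121)]:
    print(n,tri([ray(S,s),ray(T,t)]),atz(*ray(S,s),z),atz(*ray(T,t),z))
print(R.from_quat(telemetry.read_state()["eef_rot"]).as_matrix().round(3))
E
```

```text
pad (array([ 0.52724377, -0.19800838,  0.13438223]), [np.float64(0.0008874203003900466), np.float64(0.0008874203003901155)]) [ 0.5245809  -0.19215664  0.141     ] [ 0.52705233 -0.19676114  0.141     ]
lid (array([ 0.67796263, -0.15028517,  0.16730785]), [np.float64(0.001312138980983589), np.float64(0.0013121389809835668)]) [ 0.66702756 -0.13131805  0.189     ] [ 0.67205576 -0.14741794  0.189     ]
box (array([0.43795867, 0.24105336, 0.11339391]), [np.float64(0.001709493894951156), np.float64(0.0017094938949511586)]) [0.43496958 0.24406113 0.121     ] [0.4391366  0.23916204 0.121     ]
[[ 0.914  0.405 -0.001]
 [ 0.405 -0.914  0.001]
 [-0.    -0.001 -1.   ]]
```

```bash
python3 - <<'E'
from h import *
S=get_calibration("side")
print("base",atz(*ray(S,(595,158)),0))
for z in (.1,.2,.3): print(z,atz(*ray(S,(617,95)),z))
p=np.array([.526,-.196,.246]);s=telemetry.read_state()
print(R.from_quat(s["eef_rot"]).inv().apply(p-s["ee_pos"])/.04, np.degrees(np.arctan2(.049,.147)))
E
```

```text
base [ 0.09428079 -0.6680798   0.        ]
0.1 [ 0.09424499 -0.79983599  0.1       ]
0.2 [ 0.112373   -0.65322154  0.2       ]
0.3 [ 0.13050101 -0.50660709  0.3       ]
[10.04071423 -5.81277248 -0.04746855] 18.434948822922014
```

>>> drive_tool(
  series=[0,0,0.5,0.8,-0.45,0,-1,0,0,1.1,1.7,-0.95,0,-1,0,0,1.1,2.6,-1.45,0,-1,0,0,1.1,3.5,-2,0,-1,0,0,1.1,4.4,-2.5,0,-1,0,0,1.1,5.3,-3,0,-1,0,0,1.1,6.2,-3.55,0,-1,0,0,1.1,7.1,-4.1,0,-1,0,0,1.1,7.9,-4.55,0,-1,0,0,1.1,8.4,-4.85,0,-1],
  grip_force=10,
)

```text
time: 0.93
ee_pos: [0.4839, -0.2537, 0.2445]
eef_rot: [0.987, 0.162, 0.0, -0.001]
ft_force: [1.0, 0.3, 0.0]
width: 0.0285
grip_force: 0.0
```

```bash
python3 - <<'E'
from h import *
import json
c=get_calibration("wrist");im=camera("wrist");cv2.imwrite("pics/w1.png",im[:,:,::-1])
json.dump({k:np.array(v).tolist() for k,v in c.items()},open("w1.json","w"))
s=telemetry.read_state();print(s["time"],s["ee_pos"],s["width"],c)
for z in (.14,): pass
print(R.from_quat(s["eef_rot"]).as_matrix().round(3))
E
```

```text
0.9833 [ 0.48588866 -0.25026798  0.24442463] 0.024342704362365034 {'fovy': 65.6748870972189, 'cx': 325.3290773251455, 'cy': 243.79567411265094, 'dist': array([-0.07555195,  0.        ,  0.        ,  0.        ,  0.        ]), 'xyz': array([ 0.55511878, -0.2297238 ,  0.38395344]), 'rotation': array([-0.1102588 ,  0.08028422, -0.57789833,  0.80463095])}
[[ 0.946  0.324  0.001]
 [ 0.324 -0.946  0.003]
 [ 0.002 -0.002 -1.   ]]
```

View pics/w1.png

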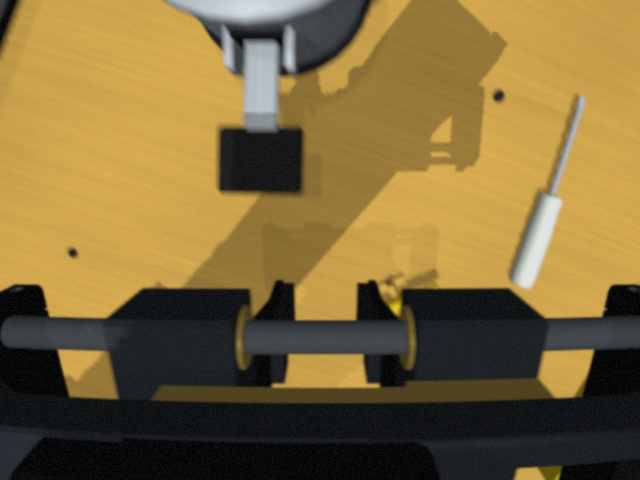

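Wrist view: the pad's top face spans about (233..302, 130..188), centre about (266,159). The lever runs straight up the picture, so the yaw is right. The camera sits 75 mm ahead of the TCP, where the lid would swing up into it, so I'll tilt the tool about 25° to draw it back.

```bash
python3 - <<'E'
from h import *
import json
c=json.load(open("w1.json"));S,T=get_calibration("side"),get_calibration("top")
o=ray(c,(266,159));print(atz(*o,.141))
print(tri([o,ray(T,(411,261))]),tri([o,ray(S,(370,197)),ray(T,(411,261))]))
for p in [(232,130),(302,130),(302,188),(232,188)]: print(atz(*ray(c,p),.141))
s=telemetry.read_state();M=R.from_quat(s["eef_rot"])
print(s["ee_pos"],s["joint_positions"])
P=tri([o,ray(S,(370,197)),ray(T,(411,261))])[0];P[2]=.141
M2=M*R.from_euler("y",25,degrees=True)
for dz in (.03,.0,-.04):
    tcp=P+[0,0,dz]-M2.apply([-.005,0,.022]); print(dz,tcp,M.inv().apply(tcp-s["ee_pos"])/.04,M2.inv().apply([0,0,-.01])/.04)
E
```

```text
[ 0.53173666 -0.19698689  0.141     ]
(array([ 0.52966395, -0.19702821,  0.13306549]), [np.float64(0.0017164727985259766), np.float64(0.0017164727985259985)]) (array([ 0.52852356, -0.19734257,  0.13432284]), [np.float64(0.0028596195484374386), np.float64(0.002287418204211344), np.float64(0.0006857504887370176)])
[ 0.54231449 -0.17132282  0.141     ]
[ 0.55615498 -0.21343188  0.141     ]
[ 0.52132784 -0.22459091  0.141     ]
[ 0.50680578 -0.18098448  0.141     ]
[ 0.48588866 -0.25026798  0.24442463] [ 0.68026367  0.17870819 -0.32207259  1.65740572  0.05515443  1.31450073
 -0.89226666]
0.03 [ 0.52398346 -0.19894271  0.19304148] [ 1.31356515 -0.90329308  1.28925791] [-0.10614289  0.00050923  0.22634802]
0.0 [ 0.52398346 -0.19894271  0.16304148] [ 1.31194718 -0.90176537  2.03925461] [-0.10614289  0.00050923  0.22634802]
-0.04 [ 0.52398346 -0.19894271  0.12304148] [ 1.30978988 -0.89972843  3.03925021] [-0.10614289  0.00050923  0.22634802]
```

>>> drive_tool(
  series=[0,1,0,0.3,-0.2,0,-1,0,2,0,0.6,-0.4,0.1,-1,0,3,0,0.9,-0.6,0.3,-1,0,4,0,1.2,-0.8,0.6,-1,0,5,0,1.3,-0.9,0.9,-1,0,5,0,1.3,-0.9,1.1,-1,0,5,0,1.3,-0.9,1.2,-1,0,5,0,1.3,-0.9,1.2,-1,0,5,0,1.3,-0.9,1.2,-1],
)

```text
time: 1.73
ee_pos: [0.5205, -0.2077, 0.1972]
eef_rot: [0.964, 0.156, 0.213, -0.034]
ft_force: [-0.9, -0.0, 1.2]
width: 0.0006
grip_force: 0.0
```

```bash
python3 - <<'E'
from h import *
cv2.imwrite("pics/s2.png",cv2.resize(camera("side")[100:340,180:500,::-1],(800,600)))
s=telemetry.read_state();M=R.from_quat(s["eef_rot"]);P=np.array([.529,-.197,.141])
print(s["time"],s["ee_pos"],s["width"],s["ft_force"],M.as_matrix().round(3),M.apply([0,0,.022])+s["ee_pos"])
for x in([-.0095,0,.022],[0,0,.022]):print(M.inv().apply(P-s["ee_pos"]-M.apply(x))/.04)
print("per 10mm down",M.inv().apply([0,0,-.01])/.04)
E
```

```text
1.7833 [ 0.52068134 -0.20762422  0.1975052 ] 0.0007295988276127402 [-0.68956574 -1.02607428  0.32795768] [[ 0.86   0.316  0.401]
 [ 0.287 -0.949  0.133]
 [ 0.422  0.001 -0.906]] [ 0.52950023 -0.20470122  0.1775632 ]
[-0.10402335 -0.18732719  0.84913907]
[-0.34152335 -0.18732719  0.84913907]
per 10mm down [-1.05575807e-01 -1.97463863e-04  2.26613570e-01]
```

View pics/s2.png

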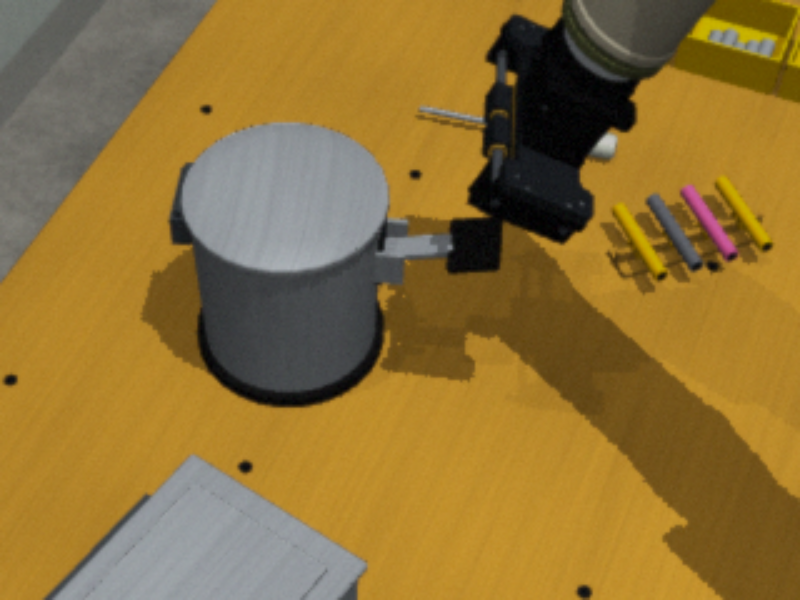

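Side view: the gripper stands over the pad at about (475,245) in the crop, well clear of the lid. Pressing down.

>>> drive_tool(
  series=[0,0,0,-0.1,-0.1,0.22,-1,0,0,0,-0.2,-0.19,0.44,-1,0,0,0,-0.3,-0.19,0.64,-1,0,0,0,-0.38,-0.19,0.8,-1,0,0,0,-0.46,-0.19,0.98,-1,0,0,0,-0.54,-0.19,1.15,-1,0,0,0,-0.6,-0.19,1.3,-1,0,0,0,-0.68,-0.19,1.45,-1,0,0,0,-0.74,-0.19,1.59,-1,0,0,0,-0.74,-0.19,1.59,-1],
)

```text
time: 2.62
ee_pos: [0.5177, -0.2, 0.1256]
eef_rot: [0.964, 0.156, 0.214, -0.035]
ft_force: [1.4, 0.3, 3.9]
width: 0.0005
grip_force: 2.2
```

```bash
python3 - <<'E'
from h import *
cv2.imwrite("pics/s3.png",cv2.resize(camera("side")[60:300,180:500,::-1],(800,600)))
s=telemetry.read_state();M=R.from_quat(s["eef_rot"])
print(s["time"],s["ee_pos"],s["ft_force"],M.apply([0,0,.022])+s["ee_pos"],M.apply([-.0095,0,.022])+s["ee_pos"])
E
```

```text
2.6667 [ 0.51768208 -0.20006743  0.12607469] [-0.58552006  1.26125774  4.32855326] [ 0.52650805 -0.19712745  0.10613832] [ 0.51833854 -0.19984259  0.10212122]
```

View pics/s3.png

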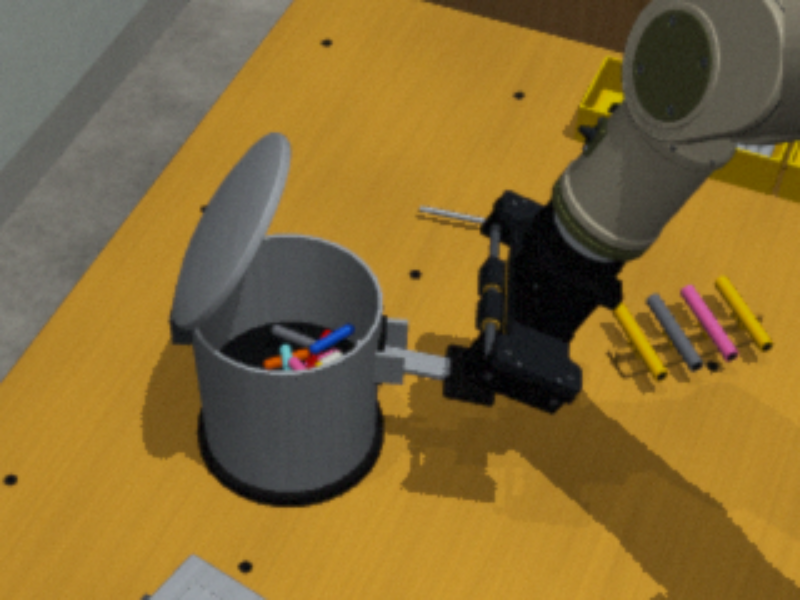

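The lid is up with the pens inside visible, and the arm is clear of it. Pressing the last few millimetres to the stop, then holding.

>>> drive_tool(
  series=[0,0,0,-0.03,0,0.06,-1,0,0,0,-0.05,0,0.11,-1,0,0,0,-0.06,0,0.14,-1,0,0,0,-0.06,0,0.14,-1,0,0,0,-0.06,0,0.14,-1,0,0,0,-0.06,0,0.14,-1],
)

```text
time: 3.17
ee_pos: [0.5184, -0.1999, 0.1211]
eef_rot: [0.964, 0.156, 0.214, -0.034]
ft_force: [1.3, 3.2, 5.6]
width: 0.0001
grip_force: 2.7
```

>>> drive_tool(
  series=[0,0,0,-0.02,0,0.04,-1,0,0,0,-0.04,0,0.07,-1,0,0,0,-0.04,0,0.07,-1,0,0,0,-0.04,0,0.07,-1,0,0,0,-0.04,0,0.07,-1,0,0,0,-0.04,0,0.07,-1],
)

```text
time: 3.67
ee_pos: [0.5188, -0.1999, 0.1197]
eef_rot: [0.963, 0.157, 0.215, -0.034]
ft_force: [-8.2, 6.3, 25.7]
width: 0.0005
grip_force: 13.2
```

Against the stop (26 N). Holding for over three seconds.

>>> drive_tool(
  series=[0,0,0,0,0,0,-1,0,0,0,0,0,0,-1,0,0,0,0,0,0,-1,0,0,0,0,0,0,-1,0,0,0,0,0,0,-1,0,0,0,0,0,0,-1,0,0,0,0,0,0,-1,0,0,0,0,0,0,-1,0,0,0,0,0,0,-1,0,0,0,0,0,0,-1],
)

```text
time: 4.5
ee_pos: [0.5188, -0.1999, 0.1197]
eef_rot: [0.963, 0.157, 0.215, -0.034]
ft_force: [-9.9, 5.8, 25.2]
width: 0.0007
grip_force: 13.1
```

>>> drive_tool(
  series=[0,0,0,0,0,0,-1,0,0,0,0,0,0,-1,0,0,0,0,0,0,-1,0,0,0,0,0,0,-1,0,0,0,0,0,0,-1,0,0,0,0,0,0,-1,0,0,0,0,0,0,-1,0,0,0,0,0,0,-1,0,0,0,0,0,0,-1,0,0,0,0,0,0,-1],
)

```text
time: 5.33
ee_pos: [0.5188, -0.1999, 0.1197]
eef_rot: [0.963, 0.157, 0.215, -0.034]
ft_force: [-9.4, 5.9, 25.4]
width: 0.0004
grip_force: 13.1
```

>>> drive_tool(
  series=[0,0,0,0,0,0,-1,0,0,0,0,0,0,-1,0,0,0,0,0,0,-1,0,0,0,0,0,0,-1,0,0,0,0,0,0,-1,0,0,0,0,0,0,-1,0,0,0,0,0,0,-1,0,0,0,0,0,0,-1,0,0,0,0,0,0,-1,0,0,0,0,0,0,-1],
)

```text
time: 6.17
ee_pos: [0.5188, -0.1999, 0.1197]
eef_rot: [0.963, 0.157, 0.215, -0.034]
ft_force: [-9.4, 5.9, 25.9]
width: 0.0001
grip_force: 13.1
```

>>> drive_tool(
  series=[0,0,0,0,0,0,-1,0,0,0,0,0,0,-1,0,0,0,0,0,0,-1,0,0,0,0,0,0,-1,0,0,0,0,0,0,-1,0,0,0,0,0,0,-1,0,0,0,0,0,0,-1,0,0,0,0,0,0,-1,0,0,0,0,0,0,-1,0,0,0,0,0,0,-1],
)

```text
time: 7.0
ee_pos: [0.5188, -0.1999, 0.1197]
eef_rot: [0.963, 0.157, 0.215, -0.034]
ft_force: [-9.6, 6.2, 25.3]
width: 0.0003
grip_force: 13.1
```

```bash
python3 - <<'E'
from h import *
cv2.imwrite("pics/t4.png",camera("top")[60:320,260:500,::-1]); print(telemetry.read_state()["time"])
E
```

```text
7.05
```

View pics/t4.png

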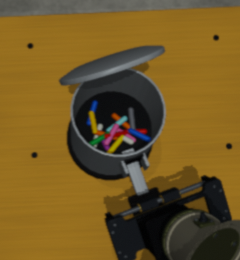

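The overhead view shows the lid fully up with the contents visible. Releasing slowly upward, then retreating.

>>> drive_tool(
  series=[0,0,0,0.08,0,-0.17,-1,0,0,0,0.16,0,-0.34,-1,0,0,0,0.24,0,-0.51,-1,0,0,0,0.32,0,-0.68,-1,0,0,0,0.4,0,-0.85,-1,0,0,0,0.48,0,-1.03,-1,0,0,0,0.56,0,-1.2,-1,0,0,0,0.64,0,-1.37,-1,0,0,0,0.64,0,-2,-1,0,0,0,0.64,0,-2.8,-1],
)

```text
time: 7.88
ee_pos: [0.4933, -0.2067, 0.2284]
eef_rot: [0.964, 0.156, 0.212, -0.036]
ft_force: [0.1, -1.0, 0.1]
width: 0.0003
grip_force: 0.0
```

>>> drive_tool(
  series=[0,0,0,0,0,-0.5,-1,0,0,0,0,0,-0.5,-1,0,0,0,0,0,-0.5,-1,0,0,0,0,0,-0.5,-1,0,0,0,0,0,-0.5,-1,0,0,0,0,0,-0.5,-1,0,0,0,0,0,-0.5,-1,0,0,0,0,0,-0.5,-1,0,0,0,0,0,-0.5,-1,0,0,0,0,0,-0.5,-1],
)

```text
time: 8.72
ee_pos: [0.4864, -0.2105, 0.2474]
eef_rot: [0.964, 0.156, 0.214, -0.035]
ft_force: [-0.7, 0.5, -0.8]
width: 0.0007
grip_force: 0.0
```

>>> drive_tool(
  series=[0,0,0,0,0,0,-1,0,0,0,0,0,0,-1,0,0,0,0,0,0,-1,0,0,0,0,0,0,-1,0,0,0,0,0,0,-1,0,0,0,0,0,0,-1,0,0,0,0,0,0,-1,0,0,0,0,0,0,-1,0,0,0,0,0,0,-1,0,0,0,0,0,0,-1],
)

```text
time: 9.55
ee_pos: [0.4864, -0.2106, 0.2476]
eef_rot: [0.964, 0.156, 0.214, -0.035]
ft_force: [-0.6, 0.3, -0.4]
width: 0.0004
grip_force: 0.0
```

```bash
python3 - <<'E'
from h import *
cv2.imwrite("pics/s5.png",camera("side")[:,:,::-1]); print(telemetry.read_state()["time"])
E
```

```text
9.6
```

View pics/s5.png

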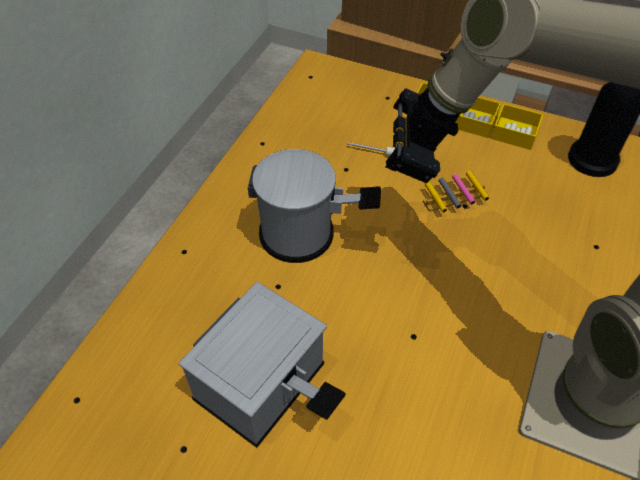

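The lid is shut, the pad is back at (370,198) as at the start, and the arm is clear.

```bash
python3 -c "
from bench import r
print(r.close_job())"
```

```text
the job is handed in; nothing more can be done
None
```

I pressed the drum bin's lever to its stop, held the lid fully up for over 3 s, and let go; the last picture shows the lid shut, the rectangular bin's lever up and the arm clear, and I handed the job in at about 9.6 s (no verdict was returned).

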